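# Refit the speed regulator's knob and turn it down to zero

## Task

The knob of the grinder's speed regulator has been pulled off and lies on the bench. Put it back on the regulator's shaft: find the turn at which its flat bore fits the shaft's flat, press it straight down, without forcing it, until it snaps fully home, then turn it anticlockwise back to zero, up against its stop, and let go. Leave the other things on the bench where they are.

Things in the scene. Friction and masses are not known exactly. Their poses are not given: they have to be found in the camera images.
- knob: Black plastic knob on its underside, 32 mm high, 50 to 100 g. Round skirt 54 mm across, 8 mm high; on it a straight flat-sided grip bar 18 mm wide, 52 mm long, 8 to 32 mm above the underside. A pointed nose (2 to 9 mm up) at one end of the bar reaches 36 mm from the axis; white line on the bar's top to that end. Origin: on the axis at the underside; x along the bar to the nose, z up.
- grip (a point): point on the knob's axis inside its grip bar, 22 mm above the underside; axes as knob
- bore (a point): centre of the knob's D-bore where it begins, on the axis 5 mm above the underside (below it a mouth widening to 18 mm). Bore 12.6 to 13 mm across, closed 25 mm above the underside; its flat is 3.5 mm from the axis, on the nose's side, square to x; axes as knob. A spring clip inside, across from the flat, rides over the shaft's tip at 6 to 12 N, then drops into the shaft's groove: the snap.
- pointer (a point): point of the knob's nose, 36 mm from the axis, at the height of the knob's underside
- regulator: Bench variable transformer, too heavy to move: round green case, 150 mm across at the foot, black top cap 138 mm across, 142 mm high; on it an aluminium dial plate 112 mm across (top at 144 mm) with black ticks; terminal block at the front (-x), to 92 mm from the axis. Origin: centre of its underside on the bench; z up along the shaft's axis.
- seat (a point): centre of the top of the brass nut (24 mm across) round the shaft, 148 mm above the bench: the knob's underside (knob) sits here when fully home. With the flats in line within about 0.1 rad the knob slips on lightly to 7 to 9 mm above the seat, where its clip meets the tip; with the flats out of line it stops 16 to 21 mm above the seat.
- shaft_tip (a point): centre of the top of the upright steel D-shaft, 23 mm above the seat; this point does not turn with the shaft. Shaft 12 mm across, flat 3.2 mm from its axis; top 2 mm taper to 10.4 mm; snap groove 4.2 to 9.8 mm below the top. Turns with 0.08 N m. Push with under 20 N: contact forces of knob on regulator adding up to over 40 N before it is home bend the arm inside: a failure.
- zero_mark (a point): zero end of the dial's scale (left of the scale's gap, seen from the front), 36 mm from the shaft's axis, at seat height: under the knob's pointer when the shaft is at its zero stop, its flat then facing this mark. The scale runs clockwise seen from above. The shaft was left 0.6 to 1.5 rad clockwise of zero: see or feel for its flat. The knob has up to about 0.12 rad of play on the shaft.
- mould: bystander: steel mould half on a wider clamping plate, 160 x 210 mm, 72 mm high (guide pins to 96 mm), too heavy to move. Origin at the centre of its underside
- hammer: bystander: hammer, 250 mm long, wooden handle, origin under its middle, head to +x
- stone: bystander: brown polishing stone, 100 x 13 x 13 mm, origin under its centre, long along x
- grinder: bystander: black straight grinder, 180 mm long with its nose along x, 42 mm high; origin under the middle of the black part
- pinbox: bystander: open steel box with upright lid, 90 x 130 x 45 mm (lid to 115 mm); origin at the centre of its underside
Mind the look-alikes: they are no part of the job. There is more than one size of the knob; the job needs the middle-sized.

How it is judged:
By the outcome, as a careful person would: the job done as asked, in the order asked, and still so for the second after the job is handed in, with the robot touching nothing.
It also fails if it takes over 72 s, if anything falls off the work surface, if the arm or the gripper's body presses on something with over 40 N, if the wrist force passes 120 N, or if a joint passes its speed limit or range.

## Robot

A 6-joint arm with a two-finger parallel gripper is mounted at the origin on the work surface. World frame = base frame: x ahead of the robot, y to its left, z up, the work surface at z = 0. Lengths are in m, angles in degrees, forces in N, time in s.
With the tool pointing down it reaches from about 0.4 to 0.825 m from the base axis. Payload 7 kg.
Tool frame: the origin (TCP) lies at the very end of the fingers, on their centre line; the grasp point (between the pads) lies 19 mm behind it; z points along the fingers, y is the line along which they close (so a half turn about z gives the same grasp; the last joint's range is limited). The gripper opens to 88 mm and grips with 3 to 60 N. Pads are 19 mm wide; open, the fingers measure 130 mm over their backs; the gripper's body (78 mm by 193 mm) begins 47 mm behind the grasp point.
Start: joints at [16.507, 20.546, 0.682, 0, -70.136, -16.507], TCP at [0.675, -0, 0.227] pointing down, gripper open.
Joint ranges: [-176.03, 176.03], [-82.01, 121.73], [-58.28, 71.71], [-173.87, 95.51], [-174.79, -0.11], [-173.66, 173.66]. Speed limits (degrees/s): [136.94, 136.94, 172.46, 180, 180, 180].

## Interface

Orientations are given as [roll, pitch, yaw] about the fixed x, y, z axes, in that order (R = Rz(yaw) Ry(pitch) Rx(roll)).
In Python, from plant import r gives the robot as it stands. The module is installed in compiled form; this text tells all that it offers.
- The arm moves only by the tool jog_arm, never from a script. Its arguments are lists of equal length, an entry for each row: "travel": the shift along the tool's x, y, z each as a share of 50 cm, from -1 to 1, a list of three; "dr": the turn, a rotation vector about the tool's x, y, z each as a share of 360 degrees, from -1 to 1, a list of three; "claw": the opening, from 0 (shut) to 1 (fully open). A call has exactly 10 rows; each row is the pose to reach, as a shift and turn from the pose commanded when the call began, along the tool's axes at that moment, turning the shorter way round; what a row does not reach only later rows make up. A row lasts 1/8 s, in which the tool goes at most 62.5 mm and 10.7 degrees, less where a joint would pass 70% of its speed; a pose out of reach is approached as far as the arm can. A call with a number of a shift or a turn outside -1 to 1 is refused whole. A call with a gripper value outside its range is refused whole. The fingers move at their own pace and stop on an object; "newtons" is the grip in N (left out, the last holds). Time passes only in rows, so rows that repeat a pose let the fingers close, or fill a call up. It gives the time, the measured TCP pose, the force, the opening and the grip force at its end, in the units of the state.
- r.get_state(): the state, without advancing time (a new reading comes with each control period).
- r.capture(name): name is "scene" or "side" or "wrist"; returns a dict with "pixels" (384x512x3 uint8, red, green, blue), "range_z" (384x512 float32, m along the optical axis (not along the pixel's ray), 0 where there is no reading), "fx", "fy", "cx", "cy" (pixels), "position" and "attitude" of the camera in the world; the wrist camera has in their place "hand_eye" (4x4, takes a point from camera to tool coordinates, whose origin is the TCP and whose axes are the flange's). Camera axes: x right, y up, looking along -z (the intrinsics and any distortion apply to the point x, -y, -z); pixel columns grow to the right and rows downward; lengths in m; the calibration is good to about 2 mm. A picture is of the moment at which its call begins: read the wrist's pose just before it.
- r.close_job(): hands the job in; it is judged then, once.
Trained networks look in the newest picture that a camera, given by its name, has taken for a name from the list of things; names that differ only in an ending like _2 or _b are one class to them, and where a whole thing is asked for, a point or a joint stands for the part that bears it (a point fixed in the world has none). Each returns a list of dicts, best first, with "conf" (0 to 1); they miss things now and then, are a little off and sometimes report something else, mostly with a low value. They report only what shows in the picture. A call takes as long as a camera call. They do not tell look-alikes from the thing itself.
- r.boxes_of(name, camera): "extent" ([left, top, right, bottom] in pixels, round what is visible of it).
- r.regions_of(name, camera): "pixels" (384x512 bool, what is visible of it) and "extent" ([left, top, right, bottom] in pixels, round what is visible of it).
- r.tip_of(name, camera): "at" ([column, row] in pixels: a listed point, or the origin of a listed thing).
The state is a dict: "time_s": time; "joints": joint angles; "qd": joint speeds; "joint_torque": joint torques, N m; "tcp_pos": TCP position; "eef_rot": TCP orientation; "contact_force": force on the tool from outside, world axes, zero at the start; "moment": the same for the moment, N m; "gripper_width": finger opening in m; "gripper_force": force on a finger pad.
Only numpy, scipy, OpenCV 4.12 (cv2) and the standard library are available. Lean on these libraries where they do the work, as an engineer would, in place of code of your own. Each camera call takes 0.05 s, during which the arm holds its last target. There are 200 camera calls.

## Working session

There is one attempt and no reset: what is moved stays moved. The work goes in short steps, Python scripts to look and compute and a tool call to move; the robot and the scene stay as the last step left them, time stands still between calls to the robot, and variables do not carry over. Pictures are saved under pics/ and viewed, at most 10 in all, crops included, and the job is handed in when it is done.

Besides the shell and the picture viewer there is one more tool, called as name(argument=value, ...) on one line, values as JSON. jog_arm: Moves the arm, as the interface text tells. Its arguments: {"type":"object","properties":{"travel":{"type":"array"},"dr":{"type":"array"},"claw":{"type":"array"},"newtons":{"type":"number"}},"required":["travel","dr","claw"]}

```bash
mkdir -p pics; cat > h.py <<'E'
import numpy as np, cv2
from scipy.spatial.transform import Rotation as R
from plant import r
def campose(c, st=None):
    if "hand_eye" in c:
        T=np.eye(4); T[:3,:3]=R.from_euler('xyz',st["eef_rot"],degrees=True).as_matrix(); T[:3,3]=st["tcp_pos"]
        return T@np.array(c["hand_eye"])
    T=np.eye(4); a=np.array(c["attitude"])
    T[:3,:3]=a if a.shape==(3,3) else (R.from_euler('xyz',a,degrees=True).as_matrix() if a.size==3 else R.from_quat(a).as_matrix())
    T[:3,3]=c["position"]; return T
def cloud(c,T):
    z=c["range_z"]; v,u=np.mgrid[:384,:512]
    P=np.stack([(u-c["cx"])/c["fx"]*z,-(v-c["cy"])/c["fy"]*z,-z],-1)
    W=P@T[:3,:3].T+T[:3,3]; W[z==0]=np.nan; return W
def ray_at(c,T,uv,h):
    d=T[:3,:3]@np.array([(uv[0]-c["cx"])/c["fx"],-(uv[1]-c["cy"])/c["fy"],-1]); o=T[:3,3]
    return o+d*(h-o[2])/d[2]
def proj(c,T,p):
    q=T[:3,:3].T@(np.array(p)-T[:3,3]); return c["cx"]+c["fx"]*q[0]/-q[2], c["cy"]-c["fy"]*q[1]/-q[2]
def save(c,n): cv2.imwrite("pics/"+n,c["pixels"][...,::-1])
E
cat > a.py <<'E'
from h import *
for n in ["scene","side","wrist"]:
    st=r.get_state(); c=r.capture(n); save(c,n+"0.png"); T=campose(c,st); W=cloud(c,T)
    print(n,{k:np.round(c[k],3).tolist() for k in c if k not in("pixels","range_z")})
    for t in ["knob","regulator"]:
        for d in r.regions_of(t,n): print(t,round(d["conf"],2),np.round(d["extent"]),np.round(np.nanmedian(W[d["pixels"]],0),3),np.round(np.nanmax(W[d["pixels"]],0),3),np.round(np.nanmin(W[d["pixels"]],0),3))
    for t in ["shaft_tip","zero_mark","seat","grip","pointer"]:
        for d in r.tip_of(t,n)[:4]: 
            u,v=np.round(d["at"]).astype(int); print(t,round(d["conf"],2),u,v,np.round(W[np.clip(v,0,383),np.clip(u,0,511)],3))
print(st)
a=cv2.hconcat([cv2.imread("pics/scene0.png"),cv2.imread("pics/side0.png")]); cv2.imwrite("pics/both.png",cv2.resize(a,(800,300)))
E
python3 a.py
```

```text
scene {'fx': 426.393, 'fy': 426.393, 'cx': 262.522, 'cy': 190.436, 'position': [0.857, -0.439, 0.796], 'attitude': [38.093, -0.79, 34.994]}
knob 0.97 [207. 203. 237. 222.] [ 0.484 -0.038  0.017] [0.506 0.007 0.035] [ 0.442 -0.056 -0.002]
knob 0.91 [224. 152. 254. 189.] [0.442 0.078 0.013] [0.472 0.124 0.049] [ 0.391  0.05  -0.004]
knob 0.65 [182. 185. 200. 205.] [ 0.385 -0.036  0.014] [ 0.398 -0.012  0.025] [ 0.357 -0.055 -0.001]
knob 0.6 [211. 315. 304. 384.] [ 0.716 -0.241  0.006] [ 0.779 -0.165  0.118] [ 0.673 -0.313 -0.001]
regulator 0.89 [130. 246. 222. 351.] [ 0.575 -0.27   0.142] [ 0.629 -0.186  0.174] [ 0.473 -0.33  -0.003]
shaft_tip 0.64 168 268 [ 0.536 -0.245  0.144]
shaft_tip 0.52 210 216 [ 0.456 -0.053  0.005]
zero_mark 0.93 162 262 [ 0.521 -0.243  0.145]
seat 0.75 172 276 [ 0.56  -0.257  0.162]
grip 0.88 238 166 [0.439 0.076 0.046]
grip 0.76 224 210 [ 0.484 -0.036  0.032]
grip 0.59 189 192 [ 0.382 -0.037  0.022]
pointer 0.76 244 189 [ 0.469  0.058 -0.001]
pointer 0.62 209 216 [ 0.454 -0.054  0.005]
pointer 0.52 180 201 [ 0.371 -0.059  0.002]
side {'fx': 467.282, 'fy': 46
[... 1448 characters left out ...]
, 'joints': array([ 1.65071507e+01,  2.05433628e+01,  6.83198080e-01, -1.14737532e-03,
       -7.01367599e+01, -1.65058671e+01]), 'qd': array([ 0.04605685, -0.03131744, -0.05279006,  0.04717489, -0.10460938,
       -0.02234797]), 'joint_torque': array([ 4.74966928e-04, -5.82284260e+01,  2.93283015e+01,  7.00241581e+00,
        1.23397959e-02,  2.77653305e-05]), 'tcp_pos': array([ 6.74979356e-01, -7.94331476e-06,  2.26600918e-01]), 'eef_rot': array([-1.79997358e+02,  1.90840593e-03, -8.99991062e+01]), 'contact_force': array([-6.87353086e-05, -4.09220583e-01, -2.54007116e-01]), 'moment': array([-0.00812203, -0.04172695, -0.01604078]), 'gripper_force': 0.0, 'gripper_width': 0.08752526930101273}
```

View pics/scene0.png

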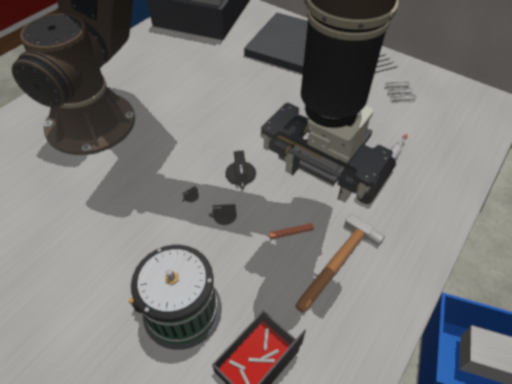

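View pics/wrist0.png

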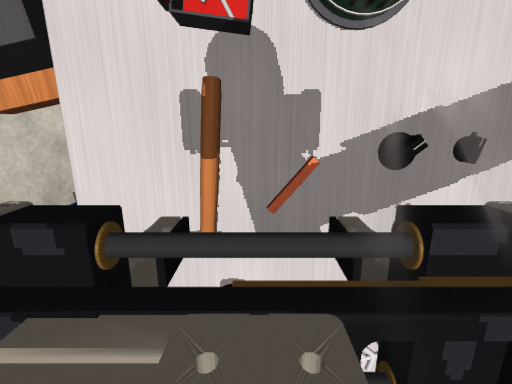

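Both pictures agree: there are three knobs, in the scene image near (238,170) 46 mm high, (223,213) 33 mm and (190,194) 22 mm. The middle one is at about (0.48,-0.03), with its nose towards about -140°. The regulator is at (172,280), about (0.555,-0.256). First I'll look closely at the shaft.

jog_arm(travel=[[0.1, 0.06, 0.0], [0.2, 0.12, 0.02], [0.3, 0.18, 0.05], [0.39, 0.244, 0.09], [0.39, 0.244, 0.09], [0.39, 0.244, 0.09], [0.39, 0.244, 0.09], [0.39, 0.244, 0.09], [0.39, 0.244, 0.09], [0.39, 0.244, 0.09]], dr=[[0, 0, 0], [0, 0, 0], [0, 0, 0], [0, 0, 0], [0, 0, 0], [0, 0, 0], [0, 0, 0], [0, 0, 0], [0, 0, 0], [0, 0, 0]], claw=[0.6, 0.6, 0.6, 0.6, 0.6, 0.6, 0.6, 0.6, 0.6, 0.6])

```text
time_s: 2.45
tcp_pos: [0.5532, -0.1947, 0.1815]
eef_rot: [180.0, -0.0, -90.0]
contact_force: [0.3, 0.2, 0.4]
gripper_width: 0.0526
gripper_force: 0.0
```

```bash
cat > b.py <<'E'
from h import *
st=r.get_state(); c=r.capture("wrist"); T=campose(c,st); W=cloud(c,T)
print(st["time_s"],st["tcp_pos"],st["eef_rot"])
for t,h in [("shaft_tip",.171),("zero_mark",.144),("seat",.148)]:
    for d in r.tip_of(t,"wrist")[:2]: print(t,round(d["conf"],2),np.round(d["at"],1),np.round(ray_at(c,T,d["at"],h),4))
m=(W[...,2]>.162)&(W[...,2]<.176); n,l,s,cc=cv2.connectedComponentsWithStats(m.astype(np.uint8))
for i in range(1,n):
    if s[i,4]>30:
        p=W[l==i]; print(s[i],p.mean(0).round(4),p[:,2].max().round(4))
m=(abs(W[...,2]-.144)<.003); p=W[m][:,:2]; print("dial",len(p),cv2.minEnclosingCircle(p.astype(np.float32)))
u,v=[int(round(x)) for x in proj(c,T,(.553,-.256,.171))]; print(u,v)
u0=max(u-100,0);v0=max(v-75,0); im=c["pixels"][v0:v0+150,u0:u0+200,::-1]
print("crop",u0,v0); cv2.imwrite("pics/shaft.png",cv2.resize(im,None,fx=4,fy=4,interpolation=cv2.INTER_CUBIC))
np.savez("reg.npz",W=W,im=c["pixels"],T=T,K=[c["fx"],c["fy"],c["cx"],c["cy"]])
E
python3 b.py
```

```text
2.45 [ 0.55316596 -0.19469731  0.18154908] [ 1.79998862e+02 -7.29933728e-05 -8.99694099e+01]
shaft_tip 0.94 [260.2 132.8] [ 0.5518 -0.2544  0.171 ]
zero_mark 0.87 [306.  143.8] [ 0.5184 -0.2458  0.144 ]
seat 0.57 [259.4 132.7] [ 0.5522 -0.2538  0.148 ]
[248 123  19  18 244] [ 0.5543 -0.2556  0.1718] 0.1742
dial 27696 ((0.5538959503173828, -0.25458788871765137), 0.06863556057214737)
258 130
crop 158 55
```

View pics/shaft.png

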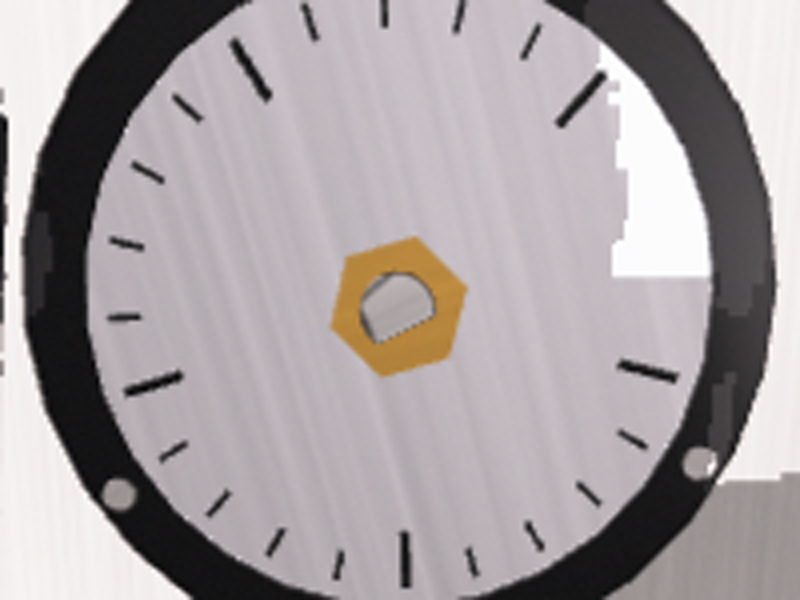

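The picture shows the D-shaft in the nut at crop (400,306). The flat's edge runs from (380,342) to (435,312), so it faces down-right. The zero tick is at (650,370), and the scale runs clockwise from there. Next I'll refine these in world coordinates.

```bash
cat > d.py <<'E'
from h import *
z=np.load("reg.npz"); T=z["T"]; c=dict(zip(["fx","fy","cx","cy"],z["K"])); im=z["im"]; W=z["W"]
P=lambda x,y,h: ray_at(c,T,(158+(x+.5)/4-.5,55+(y+.5)/4-.5),h)
hsv=cv2.cvtColor(im,cv2.COLOR_RGB2HSV); br=(hsv[...,1]>110)&(hsv[...,0]<30); br[:, :230]=0; br[:,290:]=0; br[:100]=0; br[165:]=0
v,u=np.nonzero(br); hull=cv2.convexHull(np.stack([u,v],1).astype(np.int32)); M=cv2.moments(hull); cn=(M["m10"]/M["m00"],M["m01"]/M["m00"])
print("nut px",cn,"world",ray_at(c,T,cn,.148).round(4))
C=ray_at(c,T,cn,.148)[:2]
# flat from px edge, zero
a,b=P(380,342,.171),P(435,312,.171); d=(b-a)[:2]; n=np.array([-d[1],d[0]]); n*=np.sign(n@((a+b)[:2]/2-C)); n/=np.linalg.norm(n)
print("flat ang",np.degrees(np.arctan2(n[1],n[0])),"dist",n@(a[:2]-C))
for p in [(620,364),(650,371),(677,378)]:
    q=P(*p,.144)[:2]-C; print("zero",np.degrees(np.arctan2(q[1],q[0])),np.hypot(*q))
q=P(405,560,.144)[:2]-C; print("mid",np.degrees(np.arctan2(q[1],q[0])))
q=P(153,384,.144)[:2]-C; print("op",np.degrees(np.arctan2(q[1],q[0])))
# gray shaft mask inside nut hull -> edge
m=np.zeros(br.shape,np.uint8); cv2.fillConvexPoly(m,hull,1); s=(m==1)&~br&(im.sum(2)>380)
s=cv2.morphologyEx(s.astype(np.uint8),cv2.MORPH_OPEN,np.ones((2,2)));v,u=np.nonzero(s)
Q=np.array([ray_at(c,T,(x,y),.171)[:2] for x,y in zip(u,v)])
best=[(np.percentile((Q-C)@[np.cos(t),np.sin(t)],98),np.degrees(t)) for t in np.radians(range(0,360,10))]
print(len(Q),Q.mean(0)-C,[(int(t),round(x*1e3,1)) for x,t in best])
E
python3 d.py
```

```text
nut px (257.1194653299916, 131.24791144527987) world [ 0.5538 -0.2548  0.148 ]
flat ang 118.17455173714768 dist 0.0029759057715589773
zero 165.70157229109222 0.04163062160884644
zero 165.8793925473978 0.04729763890215911
zero 165.8748290135817 0.05245243536414962
mid 91.55426259780612
op 17.294266911386153
193 [-5.30886268e-04 -7.68223178e-05] [(0, np.float64(3.8)), (10, np.float64(4.1)), (20, np.float64(4.1)), (29, np.float64(4.3)), (40, np.float64(4.5)), (50, np.float64(4.7)), (59, np.float64(4.7)), (70, np.float64(4.8)), (80, np.float64(4.5)), (90, np.float64(4.1)), (100, np.float64(4.0)), (110, np.float64(3.7)), (119, np.float64(3.7)), (130, np.float64(4.0)), (140, np.float64(4.5)), (150, np.float64(4.8)), (160, np.float64(5.1)), (170, np.float64(5.3)), (180, np.float64(5.6)), (190, np.float64(5.4)), (200, np.float64(5.3)), (210, np.float64(5.2)), (220, np.float64(5.1)), (230, np.float64(4.9)), (239, np.float64(4.7)), (250, np.float64(4.5)), (260, np.float64(4.3)), (270, np.float64(4.3)), (280, np.float64(4.0)), (290, np.float64(3.7)), (300, np.float64(3.6)), (310, np.float64(3.5)), (320, np.float64(3.5)), (330, np.float64(3.6)), (340, np.float64(3.8)), (350, np.float64(3.9))]
```

jog_arm(travel=[[-0.05, 0.03, 0], [-0.12, 0.08, 0], [-0.2, 0.15, 0.0], [-0.31, 0.234, 0.06], [-0.31, 0.234, 0.06], [-0.31, 0.234, 0.06], [-0.31, 0.234, 0.06], [-0.31, 0.234, 0.06], [-0.31, 0.234, 0.06], [-0.31, 0.234, 0.06]], dr=[[0, 0, -0.028], [0, 0, -0.056], [0, 0, -0.084], [0, 0, -0.112], [0, 0, -0.14], [0, 0, -0.168], [0, 0, -0.196], [0, 0, -0.224], [0, 0, -0.25], [0, 0, -0.25]], claw=[0.6, 0.6, 0.6, 0.6, 0.6, 0.6, 0.6, 0.6, 0.6, 0.6])

```text
time_s: 3.9
tcp_pos: [0.436, -0.04, 0.1517]
eef_rot: [-180.0, -0.0, -0.1]
contact_force: [0.2, -0.4, -0.7]
gripper_width: 0.0523
gripper_force: 0.0
```

```bash
cat > k.py <<'E'
from h import *
st=r.get_state(); c=r.capture("wrist"); T=campose(c,st); W=cloud(c,T); save(c,"knob.png")
print(st["time_s"],st["tcp_pos"].round(4),st["eef_rot"].round(2),st["joints"].round(1))
for t,h in [("grip",.032),("pointer",.005)]:
    for d in r.tip_of(t,"wrist")[:3]: print(t,round(d["conf"],2),np.round(d["at"],1),np.round(ray_at(c,T,d["at"],h),4))
near=np.hypot(W[...,0]-.482,W[...,1]+.032)<.045
for lo,hi in [(.026,.038),(.004,.04)]:
    m=(near&(W[...,2]>lo)&(W[...,2]<hi)).astype(np.uint8); n,l,s,_=cv2.connectedComponentsWithStats(m); i=1+s[1:,4].argmax(); p=W[l==i]
    (x,y),(w,h),a=cv2.minAreaRect((p[:,:2]*1e3).astype(np.float32)); print(lo,s[i],"mean",p.mean(0).round(4),"rect mm",round(x,1),round(y,1),round(w,1),round(h,1),round(a,1),"circ",cv2.minEnclosingCircle((p[:,:2]*1e3).astype(np.float32)))
    q=p[:,:2]-p[:,:2].mean(0); e,V=np.linalg.eigh(q.T@q); print("axis",np.degrees(np.arctan2(V[1,1],V[0,1])))
E
python3 k.py
```

```text
3.9 [ 0.436  -0.04    0.1517] [-1.7999e+02 -2.0000e-02 -7.0000e-02] [ 20.7   1.6 -34.1   0.  -54.3  69.2]
grip 0.95 [134.2 188. ] [0.4347 0.0939 0.032 ]
grip 0.83 [250.4 228.9] [ 0.3878 -0.0303  0.032 ]
grip 0.6 [246.2 145.8] [ 0.4793 -0.0267  0.032 ]
pointer 0.85 [273.6 226.3] [ 0.3802 -0.0576  0.005 ]
pointer 0.65 [271.1 166.3] [ 0.4539 -0.0538  0.005 ]
pointer 0.62 [177.2 155.9] [0.4659 0.0535 0.005 ]
0.026 [226 122  44  49 888] mean [ 0.4794 -0.028   0.0329] rect mm 478.8 -28.1 51.8 18.1 39.3 circ ((478.6817626953125, -27.73259162902832), 26.546710968017578)
axis -140.87157616950188
0.004 [ 226  120   47   51 1857] mean [ 0.4795 -0.0293  0.0204] rect mm 478.9 -28.6 52.4 52.7 84.4 circ ((474.5076904296875, -30.37162208557129), 31.180692672729492)
axis -142.69317567912566
```

View pics/knob.png

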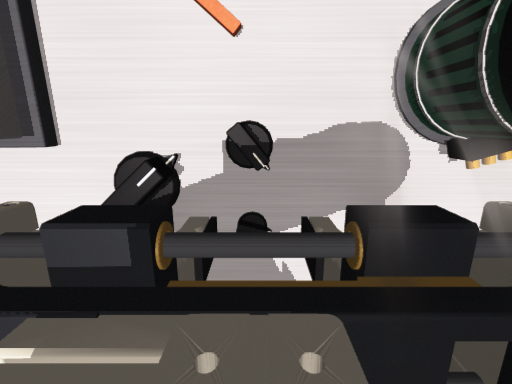

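The middle knob is at (249,145), with its nose at (268,167). The bar measures 51.8 × 18.1 mm and lies at 39.3°, with the nose at -140.7°.

jog_arm(travel=[[0.04, -0.012, 0.05], [0.086, -0.024, 0.1], [0.086, -0.024, 0.14], [0.086, -0.024, 0.16], [0.086, -0.024, 0.2], [0.086, -0.024, 0.24], [0.086, -0.024, 0.27], [0.086, -0.024, 0.28], [0.086, -0.024, 0.28], [0.086, -0.024, 0.28]], dr=[[0, 0, -0.028], [0, 0, -0.056], [0, 0, -0.084], [0, 0, -0.109], [0, 0, -0.109], [0, 0, -0.109], [0, 0, -0.109], [0, 0, -0.109], [0, 0, -0.109], [0, 0, -0.109]], claw=[0.6, 0.6, 0.6, 0.6, 0.6, 0.6, 0.6, 0.6, 0.6, 0.6])

```text
time_s: 5.3
tcp_pos: [0.4795, -0.0279, 0.0121]
eef_rot: [180.0, -0.1, 39.2]
contact_force: [-0.5, 0.4, 0.1]
gripper_width: 0.0521
gripper_force: 0.0
```

jog_arm(travel=[[0, 0, 0], [0, 0, 0], [0, 0, 0], [0, 0, 0], [0, 0, 0], [0, 0, 0], [0, 0, 0], [0, 0, 0], [0, 0, 0], [0, 0, 0]], dr=[[0, 0, 0], [0, 0, 0], [0, 0, 0], [0, 0, 0], [0, 0, 0], [0, 0, 0], [0, 0, 0], [0, 0, 0], [0, 0, 0], [0, 0, 0]], claw=[0.4, 0.3, 0.2, 0.1, 0.1, 0.1, 0.1, 0.1, 0.1, 0.1], newtons=40)

```text
time_s: 6.55
tcp_pos: [0.479, -0.028, 0.0116]
eef_rot: [180.0, -0.0, 39.2]
contact_force: [-0.7, -0.0, 4.0]
gripper_width: 0.0176
gripper_force: 40.0
```

jog_arm(travel=[[0, 0, -0.1], [0, 0, -0.2], [0, 0, -0.3], [0, 0, -0.407], [-0.04, 0.11, -0.407], [-0.08, 0.22, -0.407], [-0.12, 0.33, -0.407], [-0.171, 0.446, -0.407], [-0.171, 0.446, -0.407], [-0.171, 0.446, -0.407]], dr=[[0, 0, 0], [0, 0, 0.028], [0, 0, 0.056], [0, 0, 0.084], [0, 0, 0.112], [0, 0, 0.14], [0, 0, 0.168], [0, 0, 0.196], [0, 0, 0.224], [0, 0, 0.25]], claw=[0.1, 0.1, 0.1, 0.1, 0.1, 0.1, 0.1, 0.1, 0.1, 0.1])

```text
time_s: 7.8
tcp_pos: [0.5532, -0.2558, 0.2136]
eef_rot: [179.9, 0.1, -51.2]
contact_force: [0.3, 0.7, -0.6]
gripper_width: 0.0177
gripper_force: 40.0
```

jog_arm(travel=[[0, 0, 0], [0, 0, 0], [0, 0, 0], [0, 0, 0], [0, 0, 0], [0, 0, 0], [0, 0, 0], [0, 0, 0], [0, 0, 0], [0, 0, 0]], dr=[[0, 0, 0.02], [0, 0, 0.034], [0, 0, 0.034], [0, 0, 0.034], [0, 0, 0.034], [0, 0, 0.034], [0, 0, 0.034], [0, 0, 0.034], [0, 0, 0.034], [0, 0, 0.034]], claw=[0.1, 0.1, 0.1, 0.1, 0.1, 0.1, 0.1, 0.1, 0.1, 0.1])

```text
time_s: 9.05
tcp_pos: [0.5538, -0.2548, 0.2151]
eef_rot: [-180.0, -0.0, -63.0]
contact_force: [-0.2, -0.4, -0.5]
gripper_width: 0.0179
gripper_force: 40.0
```

```bash
cat > s.py <<'E'
from h import *
st=r.get_state(); print({k:np.round(v,4) for k,v in st.items() if k in("time_s","tcp_pos","eef_rot","contact_force","joints","moment")})
c=r.capture("wrist"); a=c["pixels"][90:330,130:390]; 
s=r.capture("side"); T=campose(s); u,v=[int(x) for x in proj(s,T,(.554,-.255,.19))]; b=s["pixels"][v-50:v+50,u-50:u+50]
a=cv2.resize(a,(433,400)); b=cv2.resize(b,(367,400),interpolation=cv2.INTER_CUBIC)
import sys; cv2.imwrite("pics/%s.png"%sys.argv[1],cv2.hconcat([a,b])[...,::-1]); print(u,v)
E
python3 s.py hover
```

```text
{'time_s': np.float64(9.05), 'joints': array([-6.37130e+00,  1.48822e+01, -8.92150e+00, -5.00000e-04,
       -6.61954e+01,  3.33728e+01]), 'tcp_pos': array([ 0.5538, -0.2548,  0.2151]), 'eef_rot': array([-1.79999e+02, -1.00000e-04, -6.29987e+01]), 'contact_force': array([-0.1992, -0.4121, -0.4524]), 'moment': array([-0.0122, -0.0011, -0.0434])}
292 122
```

View pics/hover.png

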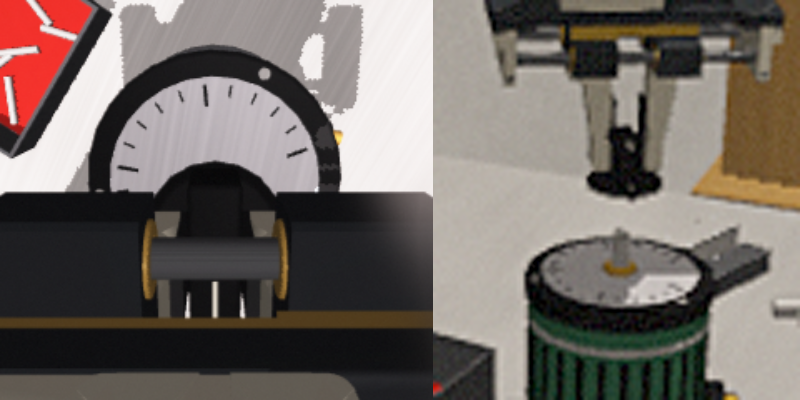

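The left half shows the knob held by its bar. The right half shows it upright and centred above the shaft at about (620,240). Next is a gentle descent to feel for the tip.

jog_arm(travel=[[0, 0, 0.03], [0, 0, 0.05], [0, 0, 0.06], [0, 0, 0.066], [0, 0, 0.07], [0, 0, 0.072], [0, 0, 0.074], [0, 0, 0.076], [0, 0, 0.076], [0, 0, 0.076]], dr=[[0, 0, 0], [0, 0, 0], [0, 0, 0], [0, 0, 0], [0, 0, 0], [0, 0, 0], [0, 0, 0], [0, 0, 0], [0, 0, 0], [0, 0, 0]], claw=[0.1, 0.1, 0.1, 0.1, 0.1, 0.1, 0.1, 0.1, 0.1, 0.1])

```text
time_s: 10.4
tcp_pos: [0.5539, -0.2548, 0.1771]
eef_rot: [-180.0, -0.0, -63.0]
contact_force: [0.0, -0.3, -0.4]
gripper_width: 0.0177
gripper_force: 40.0
```

jog_arm(travel=[[0, 0, 0.001], [0, 0, 0.002], [0, 0, 0.003], [0, 0, 0.004], [0, 0, 0.005], [0, 0, 0.006], [0, 0, 0.006], [0, 0, 0.006], [0, 0, 0.006], [0, 0, 0.006]], dr=[[0, 0, 0], [0, 0, 0], [0, 0, 0], [0, 0, 0], [0, 0, 0], [0, 0, 0], [0, 0, 0], [0, 0, 0], [0, 0, 0], [0, 0, 0]], claw=[0.1, 0.1, 0.1, 0.1, 0.1, 0.1, 0.1, 0.1, 0.1, 0.1])

```text
time_s: 11.65
tcp_pos: [0.5539, -0.2549, 0.1741]
eef_rot: [-180.0, -0.0, -63.0]
contact_force: [1.4, -1.1, -0.4]
gripper_width: 0.0181
gripper_force: 40.0
```

jog_arm(travel=[[0, 0, 0.001], [0, 0, 0.002], [0, 0, 0.003], [0, 0, 0.004], [0, 0, 0.005], [0, 0, 0.006], [0, 0, 0.007], [0, 0, 0.008], [0, 0, 0.008], [0, 0, 0.008]], dr=[[0, 0, 0], [0, 0, 0], [0, 0, 0], [0, 0, 0], [0, 0, 0], [0, 0, 0], [0, 0, 0], [0, 0, 0], [0, 0, 0], [0, 0, 0]], claw=[0.1, 0.1, 0.1, 0.1, 0.1, 0.1, 0.1, 0.1, 0.1, 0.1])

```text
time_s: 12.9
tcp_pos: [0.5539, -0.2548, 0.17]
eef_rot: [-180.0, -0.0, -63.0]
contact_force: [2.5, -3.3, -0.3]
gripper_width: 0.0177
gripper_force: 40.0
```

jog_arm(travel=[[0.0005, 0, 0], [0.001, 0, 0.0], [0.001, 0, 0.001], [0.001, 0, 0.002], [0.001, 0, 0.003], [0.001, 0, 0.004], [0.001, 0, 0.005], [0.001, 0, 0.005], [0.001, 0, 0.005], [0.001, 0, 0.005]], dr=[[0, 0, 0], [0, 0, 0], [0, 0, 0], [0, 0, 0], [0, 0, 0], [0, 0, 0], [0, 0, 0], [0, 0, 0], [0, 0, 0], [0, 0, 0]], claw=[0.1, 0.1, 0.1, 0.1, 0.1, 0.1, 0.1, 0.1, 0.1, 0.1])

```text
time_s: 14.15
tcp_pos: [0.554, -0.2553, 0.1675]
eef_rot: [180.0, 0.0, -63.0]
contact_force: [0.7, -0.4, 0.3]
gripper_width: 0.0175
gripper_force: 40.0
```

Lateral force is gone. I'll press on through the clip.

jog_arm(travel=[[0, 0, 0.001], [0, 0, 0.002], [0, 0, 0.003], [0, 0, 0.004], [0, 0, 0.005], [0, 0, 0.005], [0, 0, 0.005], [0, 0, 0.005], [0, 0, 0.005], [0, 0, 0.005]], dr=[[0, 0, 0], [0, 0, 0], [0, 0, 0], [0, 0, 0], [0, 0, 0], [0, 0, 0], [0, 0, 0], [0, 0, 0], [0, 0, 0], [0, 0, 0]], claw=[0.1, 0.1, 0.1, 0.1, 0.1, 0.1, 0.1, 0.1, 0.1, 0.1])

```text
time_s: 15.4
tcp_pos: [0.5544, -0.2555, 0.1652]
eef_rot: [-180.0, -0.0, -63.0]
contact_force: [2.1, -4.3, -0.0]
gripper_width: 0.0176
gripper_force: 40.0
```

jog_arm(travel=[[0, 0, 0.001], [0, 0, 0.002], [0, 0, 0.003], [0, 0, 0.004], [0, 0, 0.005], [0, 0, 0.005], [0, 0, 0.005], [0, 0, 0.005], [0, 0, 0.005], [0, 0, 0.005]], dr=[[0, 0, 0], [0, 0, 0], [0, 0, 0], [0, 0, 0], [0, 0, 0], [0, 0, 0], [0, 0, 0], [0, 0, 0], [0, 0, 0], [0, 0, 0]], claw=[0.1, 0.1, 0.1, 0.1, 0.1, 0.1, 0.1, 0.1, 0.1, 0.1])

```text
time_s: 16.65
tcp_pos: [0.5541, -0.2553, 0.1621]
eef_rot: [180.0, 0.0, -63.0]
contact_force: [3.1, -5.0, -1.9]
gripper_width: 0.0176
gripper_force: 40.0
```

jog_arm(travel=[[0, 0, 0.001], [0, 0, 0.002], [0, 0, 0.003], [0, 0, 0.004], [0, 0, 0.004], [0, 0, 0.004], [0, 0, 0.004], [0, 0, 0.004], [0, 0, 0.004], [0, 0, 0.004]], dr=[[0, 0, 0], [0, 0, 0], [0, 0, 0], [0, 0, 0], [0, 0, 0], [0, 0, 0], [0, 0, 0], [0, 0, 0], [0, 0, 0], [0, 0, 0]], claw=[0.1, 0.1, 0.1, 0.1, 0.1, 0.1, 0.1, 0.1, 0.1, 0.1])

```text
time_s: 17.9
tcp_pos: [0.5539, -0.2552, 0.1605]
eef_rot: [180.0, 0.0, -63.0]
contact_force: [1.8, -2.2, -0.4]
gripper_width: 0.0176
gripper_force: 40.0
```

```bash
python3 s.py pressed
```

```text
{'time_s': np.float64(17.9), 'joints': array([-6.40890e+00,  1.73288e+01, -1.30651e+01, -5.60000e-03,
       -5.96206e+01,  3.34125e+01]), 'tcp_pos': array([ 0.5539, -0.2552,  0.1605]), 'eef_rot': array([ 1.799905e+02,  1.210000e-02, -6.299930e+01]), 'contact_force': array([ 1.8166, -2.225 , -0.3585]), 'moment': array([-0.8169, -0.3018, -0.0526])}
292 122
```

View pics/pressed.png

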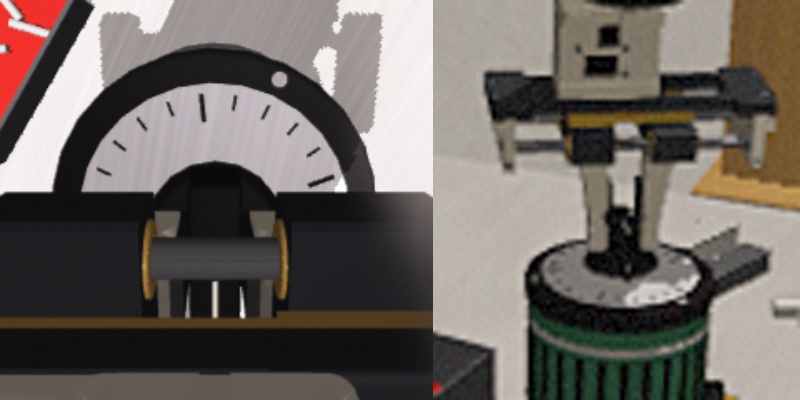

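The knob is down on the shaft with little gap left. I'll keep on until the seat is felt.

jog_arm(travel=[[0, 0, 0.0005], [0, 0, 0.001], [0, 0, 0.0015], [0, 0, 0.002], [0, 0, 0.0025], [0, 0, 0.003], [0, 0, 0.003], [0, 0, 0.003], [0, 0, 0.003], [0, 0, 0.003]], dr=[[0, 0, 0], [0, 0, 0], [0, 0, 0], [0, 0, 0], [0, 0, 0], [0, 0, 0], [0, 0, 0], [0, 0, 0], [0, 0, 0], [0, 0, 0]], claw=[0.1, 0.1, 0.1, 0.1, 0.1, 0.1, 0.1, 0.1, 0.1, 0.1])

```text
time_s: 19.25
tcp_pos: [0.5541, -0.2552, 0.1596]
eef_rot: [-180.0, -0.0, -63.0]
contact_force: [-1.3, 0.2, 3.6]
gripper_width: 0.0176
gripper_force: 40.0
```

jog_arm(travel=[[0, 0, 0.0005], [0, 0, 0.001], [0, 0, 0.0015], [0, 0, 0.002], [0, 0, 0.002], [0, 0, 0.002], [0, 0, 0.002], [0, 0, 0.002], [0, 0, 0.002], [0, 0, 0.002]], dr=[[0, 0, 0], [0, 0, 0], [0, 0, 0], [0, 0, 0], [0, 0, 0], [0, 0, 0], [0, 0, 0], [0, 0, 0], [0, 0, 0], [0, 0, 0]], claw=[0.1, 0.1, 0.1, 0.1, 0.1, 0.1, 0.1, 0.1, 0.1, 0.1])

```text
time_s: 20.5
tcp_pos: [0.5541, -0.2553, 0.1596]
eef_rot: [-180.0, -0.0, -63.0]
contact_force: [-2.8, 2.2, 11.4]
gripper_width: 0.0176
gripper_force: 40.0
```

jog_arm(travel=[[0, 0, -0.0015], [0, 0, -0.003], [0, 0, -0.003], [0, 0, -0.003], [0, 0, -0.003], [0, 0, -0.003], [0, 0, -0.003], [0, 0, -0.003], [0, 0, -0.003], [0, 0, -0.003]], dr=[[0, 0, 0], [0, 0, 0], [0, 0, -0.02], [0, 0, -0.04], [0, 0, -0.06], [0, 0, -0.08], [0, 0, -0.1], [0, 0, -0.12], [0, 0, -0.12], [0, 0, -0.12]], claw=[0.1, 0.1, 0.1, 0.1, 0.1, 0.1, 0.1, 0.1, 0.1, 0.1])

```text
time_s: 21.75
tcp_pos: [0.5541, -0.2553, 0.1597]
eef_rot: [180.0, -0.0, -19.9]
contact_force: [-0.8, -0.2, 3.9]
gripper_width: 0.0182
gripper_force: 40.0
```

```bash
python3 -c "
from h import *
s=r.get_state();print(s['moment'],s['contact_force'],s['tcp_pos'],s['eef_rot'])"
```

```text
[-0.18515249  0.39704888  0.01286357] [-0.78068738 -0.16884831  3.87218075] [ 0.55408793 -0.25528014  0.15966896] [ 1.79996858e+02 -5.43180738e-03 -1.99476191e+01]
```

jog_arm(travel=[[0, 0, 0], [0, 0, 0], [0, 0, 0], [0, 0, 0], [0, 0, 0], [0, 0, 0], [0, 0, 0], [0, 0, 0], [0, 0, 0], [0, 0, 0]], dr=[[0, 0, -0.004], [0, 0, -0.008], [0, 0, -0.012], [0, 0, -0.016], [0, 0, -0.016], [0, 0, -0.016], [0, 0, -0.016], [0, 0, -0.016], [0, 0, -0.016], [0, 0, -0.016]], claw=[0.1, 0.1, 0.1, 0.1, 0.1, 0.1, 0.1, 0.1, 0.1, 0.1])

```text
time_s: 23.0
tcp_pos: [0.5541, -0.2553, 0.1596]
eef_rot: [180.0, -0.0, -14.0]
contact_force: [-0.7, 0.1, 4.5]
gripper_width: 0.0175
gripper_force: 40.0
```

```bash
python3 -c "
from h import *
s=r.get_state();print(s['moment'],s['contact_force'],s['tcp_pos'],s['eef_rot'])"
```

```text
[-0.16651329  0.37097316 -0.09006229] [-0.74672196  0.08077344  4.52520667] [ 0.55409518 -0.2553033   0.15963742] [ 1.79994233e+02 -6.49996663e-03 -1.40358063e+01]
```

jog_arm(travel=[[0, 0, 0], [0, 0, 0], [0, 0, 0], [0, 0, 0], [0, 0, 0], [0, 0, 0], [0, 0, 0], [0, 0, 0], [0, 0, 0], [0, 0, 0]], dr=[[0, 0, -0.003], [0, 0, -0.006], [0, 0, -0.009], [0, 0, -0.012], [0, 0, -0.012], [0, 0, -0.012], [0, 0, -0.012], [0, 0, -0.012], [0, 0, -0.012], [0, 0, -0.012]], claw=[0.1, 0.1, 0.1, 0.1, 0.1, 0.1, 0.1, 0.1, 0.1, 0.1])

```text
time_s: 24.25
tcp_pos: [0.5541, -0.2553, 0.1596]
eef_rot: [180.0, -0.0, -9.7]
contact_force: [-1.4, -0.5, 4.9]
gripper_width: 0.0177
gripper_force: 40.0
```

```bash
python3 -c "
from h import *
s=r.get_state();print(s['moment'],s['contact_force'],s['tcp_pos'],s['eef_rot'])"
```

```text
[-0.25236665  0.32148573 -0.01818311] [-1.41285657 -0.46749033  4.8942483 ] [ 0.55409258 -0.25533286  0.1596092 ] [ 1.79994485e+02 -4.12630938e-03 -9.72986008e+00]
```

jog_arm(travel=[[0, 0, 0], [0, 0, 0], [0, 0, 0], [0, 0, 0], [0, 0, 0], [0, 0, 0], [0, 0, 0], [0, 0, 0], [0, 0, 0], [0, 0, 0]], dr=[[0, 0, -0.003], [0, 0, -0.006], [0, 0, -0.009], [0, 0, -0.012], [0, 0, -0.012], [0, 0, -0.012], [0, 0, -0.012], [0, 0, -0.012], [0, 0, -0.012], [0, 0, -0.012]], claw=[0.1, 0.1, 0.1, 0.1, 0.1, 0.1, 0.1, 0.1, 0.1, 0.1])

```text
time_s: 25.5
tcp_pos: [0.5541, -0.2553, 0.1596]
eef_rot: [180.0, -0.0, -5.4]
contact_force: [-0.0, 0.0, 5.1]
gripper_width: 0.0177
gripper_force: 40.0
```

```bash
python3 -c "
from h import *
s=r.get_state();print(s['moment'],s['contact_force'],s['tcp_pos'],s['eef_rot'])"
```

```text
[-0.25812159  0.30963037 -0.08020326] [-0.03671136  0.03999599  5.05703364] [ 0.55413017 -0.25532054  0.15964132] [ 1.79992779e+02 -9.41721101e-03 -5.39397665e+00]
```

jog_arm(travel=[[0, 0, 0], [0, 0, 0], [0, 0, 0], [0, 0, 0], [0, 0, 0], [0, 0, 0], [0, 0, 0], [0, 0, 0], [0, 0, 0], [0, 0, 0]], dr=[[0, 0, -0.003], [0, 0, -0.006], [0, 0, -0.009], [0, 0, -0.009], [0, 0, -0.009], [0, 0, -0.009], [0, 0, -0.009], [0, 0, -0.009], [0, 0, -0.009], [0, 0, -0.009]], claw=[0.1, 0.1, 0.1, 0.1, 0.1, 0.1, 0.1, 0.1, 0.1, 0.1])

```text
time_s: 26.75
tcp_pos: [0.5541, -0.2553, 0.1596]
eef_rot: [180.0, -0.0, -2.2]
contact_force: [0.2, -0.2, 5.6]
gripper_width: 0.0176
gripper_force: 40.0
```

```bash
python3 s.py turned; python3 -c "
from h import *
for i in range(3):
  s=r.get_state();print(s['moment'],s['contact_force'],s['tcp_pos'],s['eef_rot']); r.capture('side')
c=r.capture('scene');T=campose(c);a=c['pixels'][225:325,110:240,::-1];cv2.imwrite('pics/turn2.png',cv2.resize(a,None,fx=5,fy=5,interpolation=cv2.INTER_CUBIC))
print(r.tip_of('pointer','scene'),r.tip_of('pointer','side'))
s=campose(r.capture('side'));c2=r.capture('side')
for d in r.tip_of('pointer','side'): print(ray_at(c2,s,d['at'],.152))
for d in r.tip_of('pointer','scene'): print(ray_at(c,T,d['at'],.152))
"
```

```text
{'time_s': np.float64(26.75), 'joints': array([-6.41270e+00,  1.73744e+01, -1.31256e+01,  7.40000e-03,
       -5.94879e+01,  9.42502e+01]), 'tcp_pos': array([ 0.5541, -0.2553,  0.1596]), 'eef_rot': array([ 1.799928e+02, -1.160000e-02, -2.158700e+00]), 'contact_force': array([ 0.1768, -0.2167,  5.6203]), 'moment': array([-0.2895,  0.2984, -0.0635])}
292 122
[-0.28256003  0.29479361 -0.07641003] [-0.61756249 -1.26350051  4.4720868 ] [ 0.55417423 -0.25533508  0.15966445] [ 1.79992128e+02 -1.39492552e-02 -2.15901988e+00]
[-0.31486381  0.25072495 -0.02626936] [-0.59197618 -1.008439    5.58522405] [ 0.5541462  -0.25532396  0.15963648] [ 1.79995027e+02 -1.27478321e-02 -2.16086654e+00]
[-0.32990846  0.25887221 -0.11902202] [-0.63156495 -1.08560819  4.96718365] [ 0.55415986 -0.25530635  0.15963577] [ 1.79993312e+02 -1.31589138e-02 -2.15624893e+00]
[{'at': [244.0, 189.0], 'conf': 0.83}, {'at': [181.8, 200.4], 'conf': 0.56}] [{'at': [278.4, 258.0], 'conf': 0.88}, {'at': [308.1, 142.3], 'conf': 0.71}, {'at': [338.8, 239.2], 'conf': 0.54}, {'at': [290.7, 129.5], 'conf': 0.15}]
[0.40649733 0.25547938 0.152     ]
[0.32321073 0.16510205 0.152     ]
[ 0.50294318 -0.23438105  0.152     ]
[ 0.54314727 -0.03762789  0.152     ]
[ 0.46442531 -0.12759795  0.152     ]
```

View pics/turn2.png

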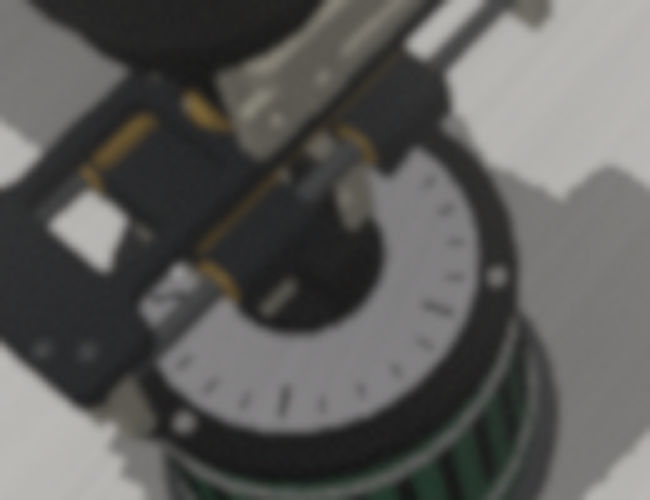

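The gripper hides the nose in this view, and the pale bit at (278,297) is a finger. I'll check the wrist and side views.

View pics/turned.png

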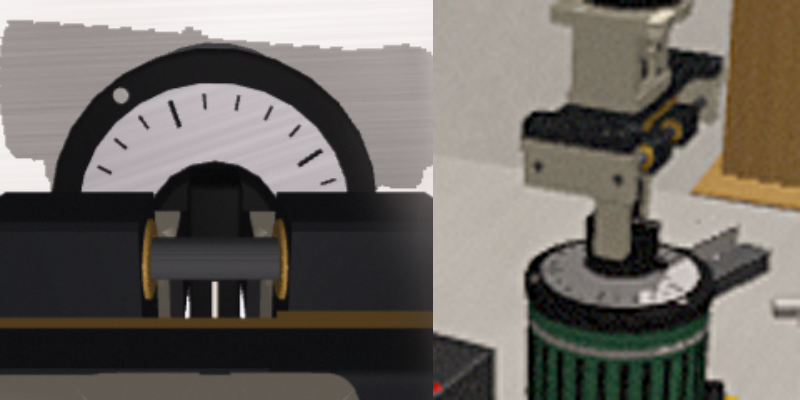

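jog_arm(travel=[[0, 0, 0], [0, 0, 0], [0, 0, 0], [0, 0, 0], [0, 0, 0], [0, 0, 0], [0, 0, 0], [0, 0, 0], [0, 0, 0], [0, 0, 0]], dr=[[0, 0, -0.002], [0, 0, -0.004], [0, 0, -0.006], [0, 0, -0.008], [0, 0, -0.01], [0, 0, -0.01], [0, 0, -0.01], [0, 0, -0.01], [0, 0, -0.01], [0, 0, -0.01]], claw=[0.1, 0.1, 0.1, 0.1, 0.1, 0.1, 0.1, 0.1, 0.1, 0.1])

```text
time_s: 28.6
tcp_pos: [0.5541, -0.2553, 0.1597]
eef_rot: [180.0, -0.0, 1.4]
contact_force: [-1.2, -0.9, 5.1]
gripper_width: 0.0179
gripper_force: 40.0
```

```bash
cat > m.py <<'E'
from h import *
M=[]
for i in range(5):
  s=r.get_state();M.append(np.r_[s['moment'],s['contact_force']]); r.capture('side')
print(np.mean(M,0).round(3),np.std(M,0).round(3),s['tcp_pos'],s['eef_rot'],s['gripper_width'],s['joints'][5],s['joint_torque'].round(3))
E
python3 m.py
```

```text
[-0.364  0.243 -0.117 -0.648 -0.81   4.875] [0.032 0.02  0.018 0.293 0.083 0.258] [ 0.55419058 -0.2553341   0.15965792] [ 1.79991067e+02 -1.67492495e-02  1.44475035e+00] 0.01752155094433741 97.85320106853679 [  0.62  -48.632  25.179   5.327   0.233   0.103]
```

jog_arm(travel=[[0, 0, 0], [0, 0, 0], [0, 0, 0], [0, 0, 0], [0, 0, -0.03], [0, 0, -0.08], [0, 0, -0.14], [-0.05, 0, -0.14], [-0.12, 0, -0.14], [-0.12, 0, -0.14]], dr=[[0, 0, 0], [0, 0, 0], [0, 0, 0], [0, 0, 0], [0, 0, 0], [0, 0, 0], [0, 0, 0], [0, 0, 0], [0, 0, 0], [0, 0, 0]], claw=[0.45, 0.45, 0.45, 0.45, 0.45, 0.45, 0.45, 0.45, 0.45, 0.45])

```text
time_s: 30.1
tcp_pos: [0.4926, -0.2569, 0.2314]
eef_rot: [180.0, -0.1, 1.4]
contact_force: [0.2, 0.7, -0.1]
gripper_width: 0.0398
gripper_force: 0.0
```

```bash
cat > v.py <<'E'
from h import *
import sys
st=r.get_state(); c=r.capture("wrist"); T=campose(c,st); W=cloud(c,T); print(st["time_s"],st["tcp_pos"].round(4),st["eef_rot"].round(2),st['joint_torque'].round(3))
C=np.array([.5540,-.2550])
for t,h in [("pointer",.152),("zero_mark",.144),("grip",.18)]:
    for d in r.tip_of(t,"wrist")[:2]:
        q=ray_at(c,T,d["at"],h)[:2]-C; print(t,round(d["conf"],2),np.round(d["at"],1),q.round(4),np.degrees(np.arctan2(q[1],q[0])).round(1))
m=(W[...,2]>.173)&(W[...,2]<.19)&(np.hypot(W[...,0]-C[0],W[...,1]-C[1])<.04)
p=W[m]; (x,y),(w,h),a=cv2.minAreaRect((p[:,:2]*1e3).astype(np.float32)); print("bar",x,y,w,h,a,"top z",np.median(p[:,2]))
u,v=[int(round(x)) for x in proj(c,T,(*C,.16))]; u0=max(u-90,0);v0=max(v-65,0); im=c["pixels"][v0:v0+130,u0:u0+180,::-1]
cv2.imwrite("pics/%s.png"%sys.argv[1],cv2.resize(im,None,fx=4,fy=4,interpolation=cv2.INTER_CUBIC)); print(u0,v0)
E
python3 v.py after
```

```text
30.1 [ 0.4926 -0.2569  0.2314] [ 1.7999e+02 -1.0000e-01  1.4100e+00] [-2.6900e-01 -4.2495e+01  2.7495e+01  6.4690e+00 -3.1000e-02  6.5000e-02]
pointer 0.9 [257.4 165.2] [-0.0321  0.0004] 179.3
pointer 0.9 [ 49.7 182. ] [-0.0523  0.1895] 105.4
zero_mark 0.91 [246.6 169.4] [-0.0375  0.0104] 164.6
grip 0.94 [  7.8 212.9] [-0.0729  0.2063] 109.5
grip 0.6 [259.  129.6] [-0.0005 -0.0003] -152.5
bar 553.3094482421875 -254.83938598632812 18.003175735473633 51.91671371459961 88.02086639404297 top z 0.18096578475845987
169 64
```

View pics/after.png

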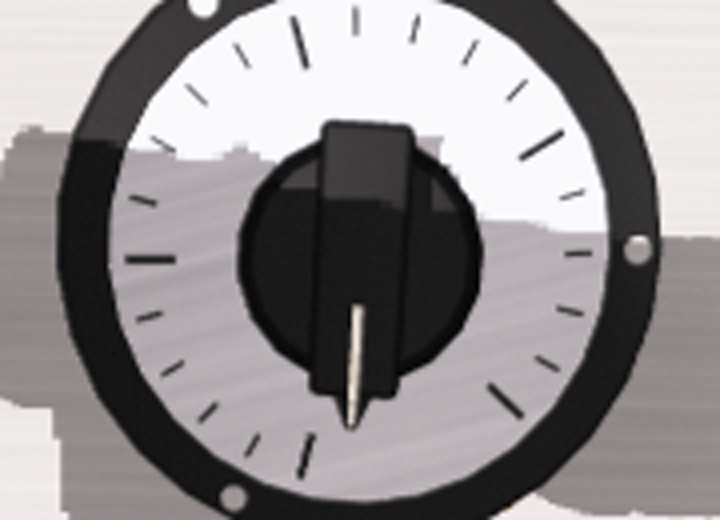

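The nose points at (350,425) in the crop, while the zero tick is at (307,455). So the knob stands about 12° past zero, pressed hard on its stop beyond its play. I'll regrasp and ease it back within the play.

jog_arm(travel=[[0.06, 0, 0], [0.12, 0, 0], [0.12, 0, 0], [0.12, 0, 0.04], [0.12, 0, 0.08], [0.12, 0, 0.12], [0.12, 0, 0.137], [0.12, 0, 0.137], [0.12, 0, 0.137], [0.12, 0, 0.137]], dr=[[0, 0, 0.0095], [0, 0, 0.0095], [0, 0, 0.0095], [0, 0, 0.0095], [0, 0, 0.0095], [0, 0, 0.0095], [0, 0, 0.0095], [0, 0, 0.0095], [0, 0, 0.0095], [0, 0, 0.0095]], claw=[0.45, 0.45, 0.45, 0.45, 0.45, 0.45, 0.45, 0.45, 0.45, 0.45])

```text
time_s: 31.55
tcp_pos: [0.5545, -0.2554, 0.1619]
eef_rot: [180.0, -0.1, -2.0]
contact_force: [-0.6, -0.3, -0.5]
gripper_width: 0.0394
gripper_force: 0.0
```

jog_arm(travel=[[0, 0, 0], [0, 0, 0], [0, 0, 0], [0, 0, 0], [0, 0, 0], [0, 0, 0], [0, 0, 0], [0, 0, 0], [0, 0, 0], [0, 0, 0]], dr=[[0, 0, 0], [0, 0, 0], [0, 0, 0], [0, 0, 0], [0, 0, 0], [0, 0, 0], [0, 0, 0], [0, 0, 0], [0, 0, 0], [0, 0, 0]], claw=[0.3, 0.2, 0.1, 0.1, 0.1, 0.1, 0.1, 0.1, 0.1, 0.1], newtons=20)

```text
time_s: 32.8
tcp_pos: [0.5541, -0.2553, 0.1612]
eef_rot: [180.0, -0.0, -2.0]
contact_force: [-1.4, -0.3, 3.2]
gripper_width: 0.0181
gripper_force: 20.0
```

```bash
python3 m.py
```

```text
[-0.153  0.423 -0.036 -1.103  0.169  3.627] [0.024 0.031 0.008 0.45  0.581 0.341] [ 0.55410366 -0.25529829  0.16121004] [ 1.79994104e+02 -8.80224706e-03 -1.97761203e+00] 0.017761189296077375 94.42999499200117 [ 3.8000e-01 -4.9415e+01  2.6177e+01  5.7560e+00  4.7200e-01  3.2000e-02]
```

jog_arm(travel=[[0, 0, 0], [0, 0, 0], [0, 0, 0], [0, 0, 0], [0, 0, 0], [0, 0, 0], [0, 0, 0], [0, 0, 0], [0, 0, 0], [0, 0, 0]], dr=[[0, 0, 0.005], [0, 0, 0.01], [0, 0, 0.015], [0, 0, 0.02], [0, 0, 0.025], [0, 0, 0.025], [0, 0, 0.025], [0, 0, 0.025], [0, 0, 0.025], [0, 0, 0.025]], claw=[0.1, 0.1, 0.1, 0.1, 0.1, 0.1, 0.1, 0.1, 0.1, 0.1])

```text
time_s: 34.3
tcp_pos: [0.5543, -0.2552, 0.1612]
eef_rot: [-180.0, -0.0, -11.0]
contact_force: [2.2, 1.4, 4.9]
gripper_width: 0.0181
gripper_force: 20.0
```

```bash
python3 m.py
```

```text
[ 0.158 -0.629 -0.028  2.266  0.684  4.668] [0.036 0.044 0.033 0.318 0.378 0.449] [ 0.55428645 -0.25522788  0.1611735 ] [-1.79997860e+02 -2.67733131e-02 -1.09720693e+01] 0.017956951503565508 85.43303187134275 [-8.6500e-01 -4.8848e+01  2.4059e+01  5.7420e+00 -6.4500e-01  2.9000e-02]
```

jog_arm(travel=[[0, 0, 0], [0, 0, 0], [0, 0, 0], [0, 0, 0], [0, 0, 0], [0, 0, 0], [0, 0, 0], [0, 0, 0], [0, 0, 0], [0, 0, 0]], dr=[[0, 0, -0.003], [0, 0, -0.006], [0, 0, -0.009], [0, 0, -0.009], [0, 0, -0.009], [0, 0, -0.009], [0, 0, -0.009], [0, 0, -0.009], [0, 0, -0.009], [0, 0, -0.009]], claw=[0.1, 0.1, 0.1, 0.1, 0.1, 0.1, 0.1, 0.1, 0.1, 0.1])

```text
time_s: 35.8
tcp_pos: [0.5541, -0.2554, 0.1612]
eef_rot: [180.0, -0.0, -7.7]
contact_force: [1.7, -0.2, 4.8]
gripper_width: 0.0179
gripper_force: 20.0
```

```bash
python3 m.py
```

```text
[-0.189 -0.661  0.008  1.718 -0.619  5.17 ] [0.021 0.008 0.039 0.631 0.532 0.425] [ 0.55409688 -0.25538013  0.16115875] [ 1.79990973e+02 -9.98276251e-03 -7.73810761e+00] 0.018322296912184774 88.6725976536565 [-3.3100e-01 -4.8474e+01  2.3798e+01  5.2970e+00 -6.4300e-01 -1.0000e-03]
```

jog_arm(travel=[[0, 0, 0], [0, 0, 0], [0, 0, 0], [0, 0, 0], [0, 0, 0], [0, 0, 0], [0, 0, 0], [0, 0, 0], [0, 0, 0], [0, 0, 0]], dr=[[0, 0, -0.003], [0, 0, -0.006], [0, 0, -0.009], [0, 0, -0.012], [0, 0, -0.015], [0, 0, -0.015], [0, 0, -0.015], [0, 0, -0.015], [0, 0, -0.015], [0, 0, -0.015]], claw=[0.1, 0.1, 0.1, 0.1, 0.1, 0.1, 0.1, 0.1, 0.1, 0.1], newtons=40)

```text
time_s: 37.3
tcp_pos: [0.554, -0.2554, 0.1611]
eef_rot: [180.0, 0.0, -2.3]
contact_force: [1.3, -0.9, 5.4]
gripper_width: 0.0177
gripper_force: 40.0
```

```bash
python3 m.py
```

```text
[-0.304 -0.582 -0.065  1.763 -0.294  5.347] [0.029 0.031 0.03  0.513 0.42  0.414] [ 0.55404847 -0.25538585  0.1611729 ] [ 1.79989585e+02 -1.71606745e-03 -2.31932734e+00] 0.01776925357883052 94.09122623424703 [-6.4000e-02 -4.8297e+01  2.3813e+01  5.1840e+00 -5.6000e-01  4.6000e-02]
```

jog_arm(travel=[[0, 0, 0], [0, 0, 0], [0, 0, 0], [0, 0, 0], [0, 0, 0], [0, 0, 0], [0, 0, 0], [0, 0, 0], [0, 0, 0], [0, 0, 0]], dr=[[0, 0, -0.003], [0, 0, -0.006], [0, 0, -0.009], [0, 0, -0.012], [0, 0, -0.012], [0, 0, -0.012], [0, 0, -0.012], [0, 0, -0.012], [0, 0, -0.012], [0, 0, -0.012]], claw=[0.1, 0.1, 0.1, 0.1, 0.1, 0.1, 0.1, 0.1, 0.1, 0.1])

```text
time_s: 38.8
tcp_pos: [0.5539, -0.2555, 0.1612]
eef_rot: [180.0, 0.0, 2.0]
contact_force: [1.1, -1.0, 5.8]
gripper_width: 0.0175
gripper_force: 40.0
```

```bash
python3 m.py
```

```text
[-0.428 -0.441 -0.087  1.092 -1.122  5.429] [0.025 0.041 0.03  0.312 0.105 0.427] [ 0.5538859  -0.25549407  0.16115637] [1.79987118e+02 1.06460336e-02 1.98872092e+00] 0.018081767173213494 98.40672221067386 [  0.302 -48.245  23.905   5.086  -0.478   0.113]
```

The torque is zero at 172° and rises steadily from about 173° to 182°. That fits a shaft on its stop at 166° plus 7° of play. I'll ease back to 169°, inside the play, then release and look.

jog_arm(travel=[[0, 0, 0], [0, 0, 0], [0, 0, 0], [0, 0, 0], [0, 0, 0], [0, 0, 0], [0, 0, 0], [0, 0, 0], [0, 0, 0], [0, 0, 0]], dr=[[0, 0, 0.006], [0, 0, 0.012], [0, 0, 0.018], [0, 0, 0.024], [0, 0, 0.03], [0, 0, 0.036], [0, 0, 0.036], [0, 0, 0.036], [0, 0, 0.036], [0, 0, 0.036]], claw=[0.1, 0.1, 0.1, 0.1, 0.1, 0.1, 0.1, 0.1, 0.1, 0.1])

```text
time_s: 40.3
tcp_pos: [0.5541, -0.2552, 0.1612]
eef_rot: [-180.0, -0.0, -11.0]
contact_force: [1.4, 1.0, 4.8]
gripper_width: 0.0174
gripper_force: 40.0
```

```bash
python3 m.py
```

```text
[-0.035 -0.589  0.009  1.627  0.053  5.512] [0.032 0.033 0.046 0.586 0.75  0.551] [ 0.55409817 -0.25528094  0.16117834] [ 1.79999295e+02 -8.50972574e-03 -1.09556721e+01] 0.01757137148102941 85.45501815012676 [-4.6500e-01 -4.8245e+01  2.3743e+01  5.3730e+00 -5.7600e-01  2.0000e-02]
```

jog_arm(travel=[[0, 0, 0], [0, 0, 0], [0, 0, 0], [0, 0, 0], [0, 0, -0.03], [0, 0, -0.08], [0, 0, -0.14], [-0.05, 0, -0.14], [-0.12, 0, -0.14], [-0.12, 0, -0.14]], dr=[[0, 0, 0], [0, 0, 0], [0, 0, 0], [0, 0, 0], [0, 0, 0], [0, 0, 0], [0, 0, 0], [0, 0, 0], [0, 0, 0], [0, 0, 0]], claw=[0.45, 0.45, 0.45, 0.45, 0.45, 0.45, 0.45, 0.45, 0.45, 0.45])

```text
time_s: 41.8
tcp_pos: [0.4937, -0.2437, 0.2329]
eef_rot: [-180.0, -0.1, -11.0]
contact_force: [-0.1, -0.3, -0.6]
gripper_width: 0.0394
gripper_force: 0.0
```

```bash
python3 v.py final
```

```text
41.8 [ 0.4937 -0.2437  0.2329] [-1.7999e+02 -1.1000e-01 -1.0980e+01] [-8.6000e-02 -4.1824e+01  2.7444e+01  6.4480e+00 -2.0000e-02 -3.5000e-02]
pointer 0.77 [257.8 167.2] [-0.0334  0.0073] 167.7
pointer 0.69 [ 70.5 222.7] [-0.0518  0.193 ] 105.0
zero_mark 0.95 [257.8 170.8] [-0.0379  0.0082] 167.8
grip 0.96 [258.5 128.7] [0.0002 0.0001] 18.7
grip 0.9 [ 43.  255.7] [-0.0698  0.2049] 108.8
bar 553.8163452148438 -254.73703002929688 17.6452693939209 51.84318542480469 78.35334014892578 top z 0.18099887855215294
169 64
```

View pics/final.png

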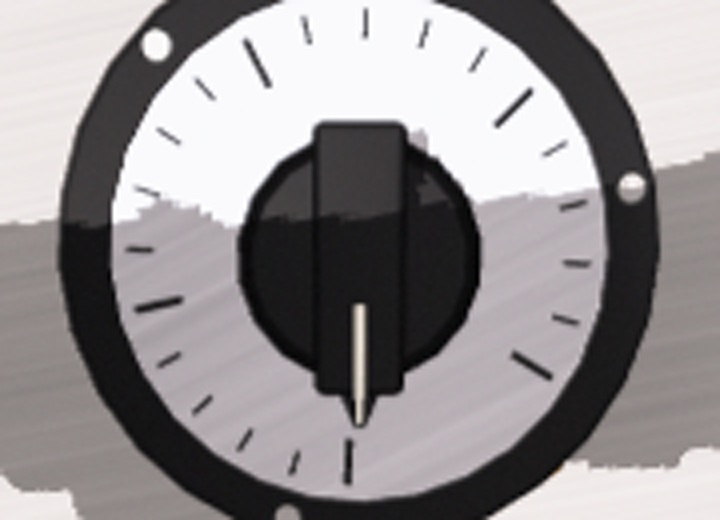

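The nose at (360,425) points at the zero tick at (348,460), about 2° off and within the play. The bar's top is at seated height, and the arm is clear.

```bash
python3 -c "
from plant import r
print(r.close_job())"
```

```text
the job is handed in; nothing more can be done
None
```

The middle knob is on the regulator's shaft at full-home height and turned anticlockwise to its stop; it was released about 2° from the zero mark, within its play, after I first turned it about 12° past zero and eased it back. The job is handed in.

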